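# Index the assembly wheel to the red marker and lock it

## Robot

A 6-joint arm with a two-finger parallel gripper is mounted at the origin on the work surface. World frame = base frame: x ahead of the robot, y to its left, z up, the work surface at z = 0. Lengths are in m, angles in degrees, forces in N, time in s.
With the tool pointing down it reaches from about 0.3 to 0.775 m from the base axis. Payload 14.6 kg.
Tool frame: the origin (TCP) lies at the very end of the fingers, on their centre line; the grasp point (between the pads) lies 19 mm behind it; z points along the fingers, y is the line along which they close (so a half turn about z gives the same grasp; the last joint's range is limited). The gripper opens to 94 mm and grips with 3 to 60 N. Pads are 16 mm wide; open, the fingers measure 119 mm over their backs; the gripper's body (75 mm by 177 mm) begins 78 mm behind the grasp point.
Start: joints at [-79.16, 17.183, 87.147, -0, 75.671, -3.816], TCP at [0.139, -0.532, 0.205] pointing down, gripper open.
Joint ranges: [-173.82, 173.82], [-45.26, 126.66], [13.44, 144.39], [-59.66, 239.66], [0, 175.72], [-146.38, 146.38]. Speed limits (degrees/s): [127.2, 127.2, 147.25, 180, 180, 180].

## Interface

Orientations are given as [roll, pitch, yaw] about the fixed x, y, z axes, in that order (R = Rz(yaw) Ry(pitch) Rx(roll)).
In Python, from bench import status, viewer, manip gives the robot as it stands.
- The arm moves only by the shell command python3 -m pendant 'ROWS' [FORCE]. ROWS is JSON, a list that holds one entry, the list of rows, each a list of 7 numbers: the opening, from 0 (shut) to 1 (fully open), then the shift along the world's x, y, z normalised to -1 to 1, where 1 is 0.4 m, then the turn, a rotation vector about the world's x, y, z normalised to -1 to 1, where 1 is pi/4 rad. In form: [[[hand, dx, dy, dz, rx, ry, rz], ...]]. A call has exactly 5 rows; each row is the pose to reach, as a shift and turn from the pose commanded when the call began; what a row does not reach only later rows make up. A row lasts 1/8 s, in which the tool goes at most 62.5 mm and 10.7 degrees, less where a joint would pass 70% of its speed; a pose out of reach is approached as far as the arm can. A call with a number of a shift or a turn outside -1 to 1 is refused whole. A call with a gripper value outside its range is refused whole. The fingers move at their own pace and stop on an object; FORCE is the grip in N (left out, the last holds). Time passes only in rows, so rows that repeat a pose let the fingers close, or fill a call up. It gives the time, the measured TCP pose, the force, the opening and the grip force at its end, in the units of the state.
- status.state(): the state, without advancing time (a new reading comes with each control period).
- viewer.capture(name): name is "scene" or "side" or "wrist"; returns a dict with "frame" (400x640x3 uint8, red, green, blue), "range_z" (400x640 float32, m along the optical axis (not along the pixel's ray), 0 where there is no reading), "intrinsics" (3x3 intrinsics, pixels), "rvec" (rotation vector, rad) and "tvec" (3), from world to camera coordinates, as OpenCV has them; the wrist camera has in their place "hand_eye" (4x4, takes a point from camera to tool coordinates, whose origin is the TCP and whose axes are the flange's). Camera axes: x right, y down, z forward; pixel columns grow to the right and rows downward; lengths in m; the calibration is good to about 2 mm. A picture is of the moment at which its call begins: read the wrist's pose just before it.
- manip.close_job(): hands the job in; it is judged then, once.
The state is a dict: "t": time; "q": joint angles; "joint_vel": joint speeds; "joint_torque": joint torques, N m; "ee_pos": TCP position; "tcp_rot": TCP orientation; "force": force on the tool from outside, world axes, zero at the start; "ft_torque": the same for the moment, N m; "opening": opening from 0.0 (shut) to 1.0 (fully open); "gripper_force": force on a finger pad.
Only numpy, scipy, OpenCV 4.12 (cv2) and the standard library are available. Lean on these libraries where they do the work, as an engineer would, in place of code of your own. Each camera call takes 0.05 s, during which the arm holds its last target. There are 200 camera calls.

## Task

Push a spoke of the fixture's wheel with a fingertip, turning the wheel until the orange pointer points squarely at the red marker post and stays there. Only then push the yellow lock lever round, away from the robot, all the way to its far stop. Just push: lift nothing, keep the brass housing seated in the hub and leave the tools and parts around the fixture where they are.

Things in the scene. Friction and masses are not known exactly. Their poses are not given: they have to be found in the camera images.
- fixture: Indexing fixture fixed to the bench: a grey disc, 310 mm across, its top 12 mm above the table, with a narrow tongue to its own -y. Origin on the wheel axis at table level; its +x points away from the robot (within 20 degrees). Above it turns a wheel with a 64 mm aluminium hub and four level spokes 90 degrees apart.
- hub (a point): Point on the wheel's vertical axis at mid-height of the spokes, 58 mm above the table. Spokes are round bars 12 mm thick; the orange one is the pointer, the three steel ones end in 20 mm black balls centred 104 mm from the axis. Below and between them is open space down to the disc, outside the hub's 34 mm radius. Push a spoke 70 to 95 mm from the axis.
- pointer_tip (a point): Tip of the orange pointer spoke's cone, 118 mm from the wheel axis, at spoke height. The other spokes lie at 90, 180 and 270 degrees from it.
- wheel (a joint): Angle of the wheel, rad, growing counterclockwise seen from above; at 0 the pointer lies along the fixture's own +x. It turns both ways without end stops, with light friction (0.12 N m, about 1.5 N at 85 mm), and stays where it is left.
- red_mark (a point): Point 118 mm from the wheel axis at spoke height, straight in front of the red marker: where the pointer's tip must come. The red marker is a fixed post 18 mm square, standing on the rim of the disc, its centre 139 mm from the wheel axis, its top 64 mm above the table; it stands just clear of the pointer's sweep.
- blue_mark (a point): The same point in front of the blue marker, a post of equal size on the same rim. Not wanted in this job.
- lever_pivot (a point): Vertical pivot of the yellow lock lever, 58 mm above the table, 190 mm from the wheel axis on the fixture's tongue. The pivot has a black 32 mm cap; the post under it is 30 mm thick, the tongue 70 mm wide and 12 mm thick.
- lever_tip (a point): Centre of the 20 mm yellow ball at the lever's end, 70 mm from the pivot, at the pivot's height. The lever is a level bar 12 mm thick.
- lock (a joint): Angle of the lock lever, rad, growing counterclockwise seen from above: 0 open stop (lever slants away from the wheel and towards the robot), 1.4 locked stop (slants away from the wheel and away from the robot). Light friction (0.06 N m, about 1 N at 55 mm), stays where it is left.
- housing: Brass bearing housing, the workpiece, loose in a shallow nest on top of the wheel's hub; 45 mm diameter, 26 mm high, origin at the centre of its underside (69 mm above the table), top 95 mm above the table. It turns with the wheel; the rim of the nest is 7 mm high. Must stay in the nest.
- bottle: Bystander: red bottle with white cap, 48 mm diameter, 120 mm high, origin under its centre.
- screwdriver: Bystander: screwdriver with an orange handle, 170 mm long, lying along its x.
- pliers: Bystander: pliers with red handles, 145 mm long, lying along their x, 14 mm thick.
- link: Bystander: aluminium link plate with rounded ends, 68 x 28 x 14 mm, on the table near the lever.
- jar: Bystander: small clear jar with green lid, 40 mm diameter, 45 mm high, on the table near the lever.
- cup: Bystander: black cup, 60 mm across the rim, 70 mm high.
Not all that is in view belongs to the job. Of the things like the housing, leave any that is black or grey; of the rest the smaller one is meant.

How it is judged:
By the outcome, as a careful person would: the job done as asked, in the order asked, and still so for the second after the job is handed in, with the robot touching nothing.
It also fails if it takes over 64 s, if anything falls off the work surface, if the arm or the gripper's body presses on something with over 40 N, if the wrist force passes 120 N, or if a joint passes its speed limit or range.

## Working session

There is one attempt and no reset: what is moved stays moved. The work goes in short steps, Python scripts to look and compute and a shell command to move; the robot and the scene stay as the last step left them, time stands still between calls to the robot, and variables do not carry over. Pictures are saved under pics/ and viewed, at most 10 in all, crops included, and the job is handed in when it is done.

```bash
mkdir -p pics; ls; cat > h.py <<'E'
import numpy as np, cv2
from bench import status, viewer, manip
def cap(n):
    d=viewer.capture(n); return d
def save(d,name): cv2.imwrite('pics/'+name,d['frame'][:,:,::-1])
def world(d):
    "per-pixel world points from depth"
    K=d['intrinsics'];R=cv2.Rodrigues(np.array(d['rvec'],float))[0];t=np.array(d['tvec'],float).ravel()
    v,u=np.mgrid[:400,:640];z=d['range_z']
    P=np.stack([(u-K[0,2])/K[0,0]*z,(v-K[1,2])/K[1,1]*z,z],-1)
    return (P-t)@R
def plane(d,u,v,h):
    K=d['intrinsics'];R=cv2.Rodrigues(np.array(d['rvec'],float))[0];t=np.array(d['tvec'],float).ravel()
    c=-R.T@t;r=R.T@np.array([(u-K[0,2])/K[0,0],(v-K[1,2])/K[1,1],1]);return c+r*(h-c[2])/r[2]
E
python3 - <<'E'
from h import *
a=cap('scene');b=cap('side')
save(a,'scene0.png');save(b,'side0.png')
import pickle;pickle.dump((a,b),open('c0.pkl','wb'))
print(status.state())
E
```

```text
pics
{'t': 0.1, 'q': array([-7.91587296e+01,  1.72120721e+01,  8.71753741e+01, -9.91332265e-04,
        7.56700127e+01, -3.81659886e+00]), 'joint_vel': array([ 0.0797606 , -0.17138323, -0.05560335, -0.01773302, -0.05371626,
        0.07605495]), 'joint_torque': array([ 1.95968700e-03, -5.32639182e+01, -3.53283870e+01,  7.09218532e-02,
        2.34642229e-02, -6.30741829e-05]), 'ee_pos': array([ 0.13911954, -0.53188212,  0.20495675]), 'tcp_rot': array([-1.79942605e+02, -2.86652072e-03,  1.46581137e+01]), 'force': array([ 0.19619703, -0.43859415,  0.22818444]), 'ft_torque': array([-0.00814436,  0.00681455,  0.06127739]), 'gripper_force': 0.0, 'opening': 1.0044595516405495}
```

View pics/scene0.png

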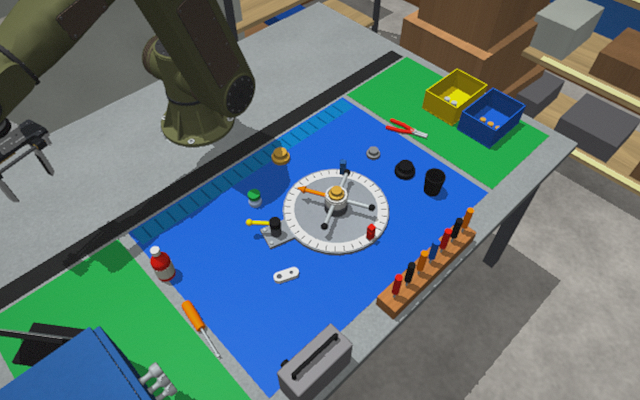

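View pics/side0.png

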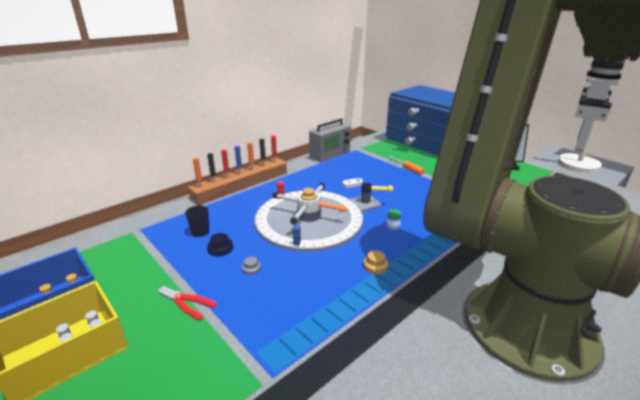

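The scene picture shows the hub and housing at (337,192), pointer tip at (300,188), red post at (371,232), blue post at (344,168), lever cap at (275,222) and lever ball at (249,222). The jar is at (254,197) and the link at (286,274). 

The housing-like things are brass on the hub (337,190), larger brass on the table (281,156), grey (373,152) and black (404,169). The one meant is the smaller brass one, seated on the hub.

```bash
python3 - <<'E'
from h import *
import pickle
a,b=pickle.load(open('c0.pkl','rb'))
W=world(a);hsv=cv2.cvtColor(a['frame'],cv2.COLOR_RGB2HSV)
x,y,z=W[...,0],W[...,1],W[...,2]
def m(box,lo,hi,zr):
    u0,v0,u1,v1=box;k=np.zeros((400,640),bool);k[v0:v1,u0:u1]=1
    return k&(cv2.inRange(hsv,lo,hi)>0)&(z>zr[0])&(z<zr[1])
def rep(n,k):
    P=W[k];print(n,len(P),P.mean(0).round(4) if len(P) else '',P.min(0).round(3),P.max(0).round(3)); return P
rep('red',m((355,215,385,245),(0,120,60),(8,255,255),(.02,.08)))
rep('redtop',m((355,215,385,245),(0,120,60),(8,255,255),(.06,.08)))
rep('blue',m((335,155,352,180),(0,0,0),(180,255,255),(.03,.08)))
P=rep('pointer',m((293,180,330,200),(5,150,100),(20,255,255),(.04,.08)))
rep('housing top',m((325,180,350,200),(5,80,60),(30,255,255),(.088,.11)))
rep('lever',m((240,212,270,232),(20,120,100),(35,255,255),(.04,.09)))
rep('cap',m((262,212,285,232),(0,0,0),(180,255,70),(.05,.09)))
rep('jar',m((240,183,265,210),(0,0,0),(180,255,255),(.03,.07)))
rep('link',m((270,262,302,288),(0,0,120),(180,80,255),(.008,.03)))
# disc white rim: fit circle
k=m((275,160,395,260),(0,0,150),(180,60,255),(.006,.018))
c=cv2.fitEllipse(cv2.convexHull(np.float32(W[k][:,:2]*1000)));print('disc',c)
C=np.array(c[0])/1000
big=cv2.resize(a['frame'][140:300,225:405],None,fx=4.4,fy=3.7,interpolation=cv2.INTER_CUBIC)
cv2.imwrite('pics/crop0.png',big[:,:,::-1])
E
```

```text
red 95 [0.7415 0.0619 0.0512] [0.731 0.056 0.02 ] [0.75  0.074 0.071]
redtop 38 [0.7406 0.0648 0.0652] [0.731 0.056 0.06 ] [0.749 0.074 0.071]
blue 127 [0.5375 0.1684 0.0593] [0.509 0.132 0.032] [0.571 0.194 0.072]
pointer 99 [0.5351 0.0345 0.0653] [0.497 0.016 0.059] [0.588 0.055 0.076]
housing top 101 [0.6026 0.0687 0.0955] [0.584 0.055 0.088] [0.617 0.086 0.104]
lever 94 [ 0.5148 -0.1465  0.0656] [ 0.489 -0.168  0.059] [ 0.543 -0.124  0.073]
cap 120 [ 0.5528 -0.1149  0.0676] [ 0.534 -0.128  0.051] [ 0.566 -0.098  0.076]
jar 135 [ 0.4199 -0.083   0.0446] [ 0.395 -0.098  0.031] [ 0.438 -0.063  0.051]
link 214 [ 0.6666 -0.1774  0.0156] [ 0.647 -0.209  0.009] [ 0.687 -0.145  0.022]
disc ((595.2828369140625, 52.91683578491211), (300.96044921875, 356.51898193359375), 167.51210021972656)
```

View pics/crop0.png

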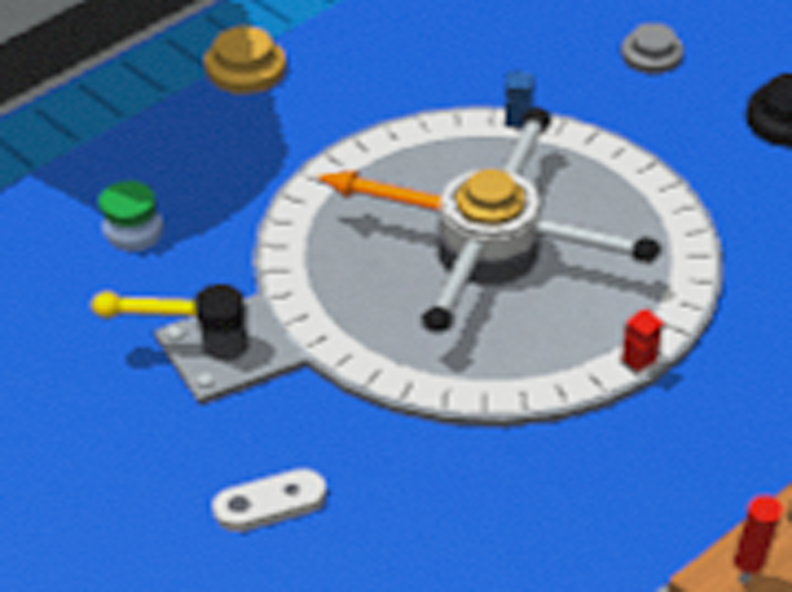

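Red post is about 139 mm from the axis at about -2.5°, and the pointer sits at about -153°, so I need roughly +150° counterclockwise. I'll push the steel spoke at -63° from its clockwise side. The moves now go over the fixture with the fingers shut, and then I measure with the wrist camera.

```bash
python3 -m pendant '[[[0,0.1,0.115,0,0,0,0],[0,0.2,0.23,0,0,0,0],[0,0.3,0.345,0,0,0,0],[0,0.4,0.46,0,0,0,0],[0,0.5,0.575,0,0,0,0]]]' 10
python3 -m pendant '[[[0,0.1,0.115,0.02,0,0,0],[0,0.2,0.23,0.05,0,0,0],[0,0.3,0.345,0.1,0,0,0],[0,0.4,0.46,0.15,0,0,0],[0,0.5,0.575,0.2,0,0,0]]]'
python3 - <<'E'
from h import *
s=status.state();print(s['ee_pos'],s['tcp_rot'],s['opening'],s['q'])
d=cap('wrist');save(d,'wrist1.png')
import pickle;pickle.dump((s,d),open('w1.pkl','wb'));print(d['hand_eye'])
E
```

```text
t: 0.72
ee_pos: [0.34, -0.3004, 0.2054]
tcp_rot: [-180.0, -0.0, 14.6]
force: [0.4, -0.2, -0.1]
opening: 0.505
gripper_force: 0.0
t: 1.35
ee_pos: [0.5369, -0.0739, 0.2844]
tcp_rot: [-180.0, 0.0, 14.7]
force: [-0.9, -0.9, -0.4]
opening: 0.01
gripper_force: 0.0
[ 0.53694916 -0.07385972  0.28435238] [-1.79995599e+02  1.78076212e-02  1.46640314e+01] 0.009793947087992002 [-1.17021113e+01  1.34207509e+01  8.14603315e+01 -3.97994202e-03
  8.51368270e+01  6.36341960e+01]
[[ 1.40433502e-05 -9.61746691e-01 -2.73940327e-01  8.02746914e-02]
 [ 9.99999981e-01 -3.97180022e-05  1.90705792e-04  8.83454721e-07]
 [-1.94291027e-04 -2.73940324e-01  9.61746672e-01 -1.79855129e-01]
 [ 0.00000000e+00  0.00000000e+00  0.00000000e+00  1.00000000e+00]]
```

View pics/wrist1.png

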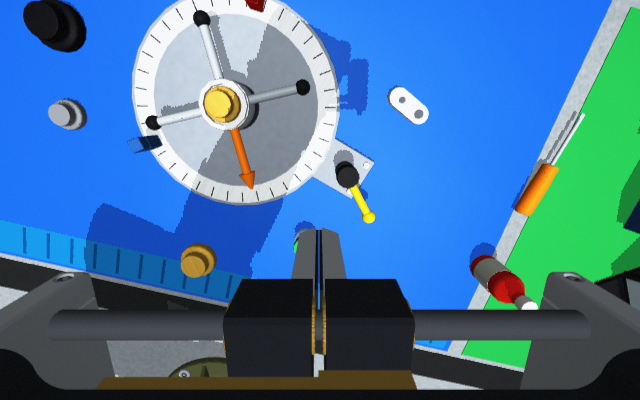

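The wrist view shows the hub at (221,104) and the pointer tip at (251,187). Spoke balls are at (303,88), (201,18) and (153,122), the red post at (256,3), and the lever from (347,175) to its ball at (369,217). I'll cast these onto the spoke plane.

```bash
cat >> h.py <<'E'
from scipy.spatial.transform import Rotation as Rot
def wray(s,d,u,v,h):
    K=d['intrinsics'];T=np.array(d['hand_eye']);R=Rot.from_euler('xyz',s['tcp_rot'],degrees=True).as_matrix()
    c=R@T[:3,3]+s['ee_pos'];r=R@T[:3,:3]@np.array([(u-K[0,2])/K[0,0],(v-K[1,2])/K[1,1],1]);return c+r*(h-c[2])/r[2]
def cent(mask,box):
    k=np.zeros_like(mask);u0,v0,u1,v1=box;k[v0:v1,u0:u1]=mask[v0:v1,u0:u1]
    M=cv2.moments(k,True);return M['m10']/M['m00'],M['m01']/M['m00']
E
python3 - <<'E'
from h import *
import pickle
s,d=pickle.load(open('w1.pkl','rb'));hsv=cv2.cvtColor(d['frame'],cv2.COLOR_RGB2HSV)
blk=cv2.inRange(hsv,(0,0,0),(180,255,55));yel=cv2.inRange(hsv,(22,150,120),(35,255,255));org=cv2.inRange(hsv,(5,170,100),(19,255,255))
B=[wray(s,d,*cent(blk,b),.058)[:2] for b in [(293,78,314,98),(191,8,212,28),(143,113,163,131)]]
C=(B[0]+B[2])/2;print('balls',B,'C mid',C, [np.linalg.norm(x-C) for x in B],[np.degrees(np.arctan2(*(x-C)[::-1])) for x in B])
v,u=np.nonzero(org[125:200,222:262]);i=v.argmax();tip=wray(s,d,u[i]+222,v[i]+125,.058)[:2];print('tip',tip,np.linalg.norm(tip-C),np.degrees(np.arctan2(*(tip-C)[::-1])))
piv=wray(s,d,347,175,.07)[:2];yb=wray(s,d,*cent(yel,(361,209,378,224)),.058)[:2]
print('piv',piv,np.linalg.norm(piv-C),'ball',yb,np.linalg.norm(yb-piv),np.degrees(np.arctan2(*(yb-piv)[::-1])),'fix -y',np.degrees(np.arctan2(*(piv-C)[::-1])))
red=np.array([.7406,.0648]);print('red',np.linalg.norm(red-C),np.degrees(np.arctan2(*(red-C)[::-1])))
E
```

```text
balls [array([ 0.64660006, -0.02348523]), array([0.69264347, 0.11759519]), array([0.55051667, 0.16405143])] C mid [0.59855837 0.0702831 ] [np.float64(0.10535892892592268), np.float64(0.1053111586918012), np.float64(0.10535892892592273)] [np.float64(-62.87191341544219), np.float64(26.696219838703914), np.float64(117.12808658455786)]
tip [0.49386059 0.01741026] 0.11729092149299764 -153.20602533177316
piv [ 0.54986181 -0.11163024] 0.18831839424309427 ball [ 0.49704723 -0.16018227] 0.07174036414301166 -137.40791863044973 fix -y -104.98619415473517
red 0.14214742131054736 -2.2106364819591575
```

Axis C is about (0.599, 0.070), spoke at -63°, pointer -153°, red -2.2°. Now going down between the spokes.

```bash
python3 -m pendant '[[[0,0.13,0.16,0,0,0,0],[0,0.13,0.16,-0.12,0,0,0],[0,0.13,0.16,-0.27,0,0,0],[0,0.13,0.16,-0.41,0,0,0],[0,0.13,0.16,-0.5,0,0,0]]]'
python3 -m pendant '[[[0,0,0,-0.05,0,0,0],[0,0,0,-0.09,0,0,0],[0,0,0,-0.12,0,0,0],[0,0,0,-0.125,0,0,0],[0,0,0,-0.125,0,0,0]]]'
python3 - <<'E'
from h import *
p=status.state()['ee_pos'];C=np.array([.599,.070]);a=np.radians(14.66);tx=np.array([np.cos(a),np.sin(a)]);ty=np.array([-tx[1],tx[0]])
for th in list(range(-75,90,5))+[88]:
    t=np.radians(th);er=np.array([np.cos(t),np.sin(t)]);et=np.array([-er[1],er[0]])
    f=C+.08*er-(.006+.0125*abs(et@ty)+.008*abs(et@tx))*et;print(th,f.round(4),((f-p[:2])/.4).round(3))
E
```

```text
t: 2.02
ee_pos: [0.5868, -0.0115, 0.0808]
tcp_rot: [-179.9, 0.2, 14.7]
force: [0.9, -0.8, -0.3]
opening: 0.004
gripper_force: 0.0
t: 2.65
ee_pos: [0.5883, -0.0117, 0.0344]
tcp_rot: [180.0, -0.0, 14.7]
force: [-0.1, -0.1, 0.9]
opening: 0.005
gripper_force: 0.0
-75 [ 0.6061 -0.0109] [0.044 0.002]
-70 [ 0.6121 -0.0103] [0.06  0.003]
-65 [ 0.6182 -0.0093] [0.075 0.006]
-60 [ 0.6243 -0.0078] [0.09 0.01]
-55 [ 0.6303 -0.0058] [0.105 0.015]
-50 [ 0.6362 -0.0032] [0.12  0.021]
-45 [ 6.42e-01 -2.00e-04] [0.134 0.029]
-40 [0.6476 0.0034] [0.148 0.038]
-35 [0.653  0.0076] [0.162 0.048]
-30 [0.658  0.0122] [0.174 0.06 ]
-25 [0.6627 0.0174] [0.186 0.073]
-20 [0.6671 0.0231] [0.197 0.087]
-15 [0.6709 0.0292] [0.206 0.102]
-10 [0.6742 0.0357] [0.215 0.119]
-5 [0.6769 0.0426] [0.221 0.136]
0 [0.679  0.0499] [0.227 0.154]
5 [0.6804 0.0574] [0.23  0.173]
10 [0.6811 0.0651] [0.232 0.192]
15 [0.6811 0.0728] [0.232 0.211]
20 [0.6807 0.0793] [0.231 0.228]
25 [0.6798 0.0859] [0.229 0.244]
30 [0.6784 0.0925] [0.225 0.261]
35 [0.6763 0.0991] [0.22  0.277]
40 [0.6736 0.1055] [0.213 0.293]
45 [0.6703 0.1118] [0.205 0.309]
50 [0.6664 0.1179] [0.195 0.324]
55 [0.6618 0.1237] [0.184 0.338]
60 [0.6567 0.129 ] [0.171 0.352]
65 [0.6511 0.134 ] [0.157 0.364]
70 [0.6449 0.1384] [0.141 0.375]
75 [0.6382 0.1423] [0.125 0.385]
80 [0.6311 0.1456] [0.107 0.393]
85 [0.6236 0.1481] [0.088 0.4  ]
88 [0.619  0.1493] [0.077 0.403]
```

```bash
python3 -m pendant '[[[0,0.044,0.002,0,0,0,0],[0,0.075,0.006,0,0,0,0],[0,0.09,0.01,0,0,0,0],[0,0.105,0.015,0,0,0,0],[0,0.12,0.021,0,0,0,0]]]'
python3 - <<'E'
from h import *
s=status.state();print(s['ee_pos'],s['force'])
E
```

```text
t: 3.28
ee_pos: [0.6362, -0.0031, 0.034]
tcp_rot: [-180.0, 0.0, 14.7]
force: [-1.4, 0.1, -0.9]
opening: 0.007
gripper_force: 0.9
[ 0.63615263 -0.00309934  0.03397822] [-1.39467618  0.10602436 -0.89312195]
```

Tracks well with contact at about 1.4 N. Continuing round the arc.

```bash
python3 -m pendant '[[[0,0.014,0.008,0,0,0,0],[0,0.028,0.017,0,0,0,0],[0,0.042,0.027,0,0,0,0],[0,0.054,0.039,0,0,0,0],[0,0.066,0.052,0,0,0,0]]]'
python3 -m pendant '[[[0,0.011,0.014,0,0,0,0],[0,0.02,0.029,0,0,0,0],[0,0.029,0.046,0,0,0,0],[0,0.035,0.063,0,0,0,0],[0,0.041,0.081,0,0,0,0]]]'
python3 - <<'E'
from h import *
s=status.state();print(s['ee_pos'],s['force'])
d=cap('scene');save(d,'scene2.png')
s=status.state();d=cap('wrist');hsv=cv2.cvtColor(d['frame'],cv2.COLOR_RGB2HSV)
cv2.imwrite('pics/both2.png',np.hstack([cv2.resize(cv2.imread('pics/scene2.png')[140:300,225:405],(400,356)),cv2.resize(d['frame'][:,:,::-1],(400,356))]))
E
```

```text
t: 3.9
ee_pos: [0.6628, 0.0179, 0.0339]
tcp_rot: [180.0, 0.0, 14.7]
force: [-1.8, -1.2, -0.4]
opening: 0.005
gripper_force: 0.8
t: 4.53
ee_pos: [0.679, 0.0504, 0.0339]
tcp_rot: [180.0, -0.0, 14.7]
force: [-1.5, -1.4, -0.2]
opening: 0.006
gripper_force: 0.8
[0.67901673 0.05044019 0.03392078] [-1.46285848 -1.44196993 -0.18784993]
```

View pics/both2.png

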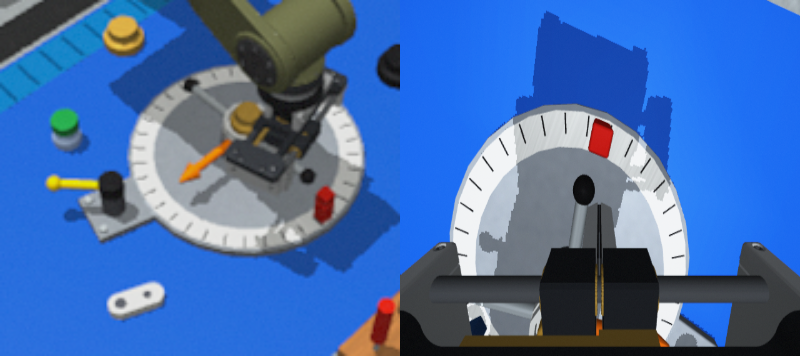

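The wheel is turning as planned: the pushed spoke's ball is now next to the finger, just short of the red post, and the pointer is near -90°. Housing seated. Continuing.

```bash
python3 -m pendant '[[[0,0.003,0.019,0,0,0,0],[0,0.005,0.038,0,0,0,0],[0,0.005,0.057,0,0,0,0],[0,0.004,0.074,0,0,0,0],[0,0.002,0.09,0,0,0,0]]]'
python3 -m pendant '[[[0,-0.004,0.017,0,0,0,0],[0,-0.009,0.033,0,0,0,0],[0,-0.016,0.049,0,0,0,0],[0,-0.024,0.065,0,0,0,0],[0,-0.034,0.08,0,0,0,0]]]'
python3 -m pendant '[[[0,-0.011,0.014,0,0,0,0],[0,-0.024,0.028,0,0,0,0],[0,-0.038,0.04,0,0,0,0],[0,-0.054,0.051,0,0,0,0],[0,-0.07,0.061,0,0,0,0]]]'
python3 - <<'E'
from h import *
s=status.state();print(s['ee_pos'],s['force'])
d=cap('wrist');a=cap('scene');b=cap('side')
import pickle;pickle.dump((s,d,a,b),open('w3.pkl','wb'))
cv2.imwrite('pics/both3.png',np.hstack([cv2.resize(a['frame'][140:300,225:405,::-1],(400,356)),cv2.resize(d['frame'][:,:,::-1],(400,356))]))
E
```

```text
t: 5.25
ee_pos: [0.6796, 0.0864, 0.0339]
tcp_rot: [180.0, -0.0, 14.7]
force: [-0.4, -1.9, 0.1]
opening: 0.005
gripper_force: 0.9
t: 5.88
ee_pos: [0.6659, 0.1184, 0.034]
tcp_rot: [-180.0, -0.0, 14.7]
force: [0.1, -2.5, 0.6]
opening: 0.007
gripper_force: 0.8
t: 6.5
ee_pos: [0.6376, 0.1426, 0.0339]
tcp_rot: [-180.0, -0.0, 14.7]
force: [0.8, -1.0, -0.1]
opening: 0.007
gripper_force: 0.8
[0.63763771 0.14263062 0.03392846] [ 0.8428217  -1.01053329 -0.09157121]
```

View pics/both3.png

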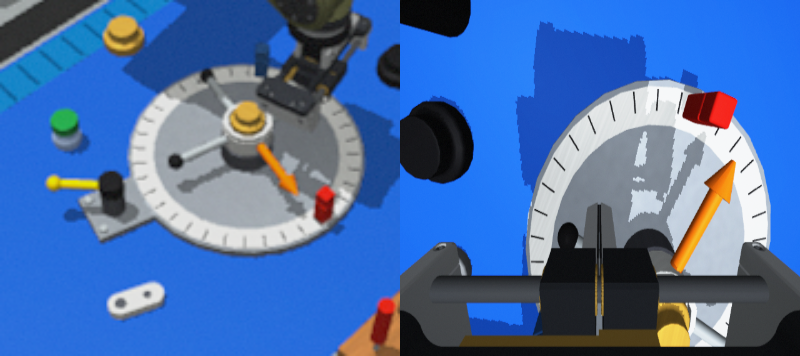

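The pointer is now a little short of red: in the right half, tip at (734,163) and red top at about (718,108). The wrist camera sees both, so I'll measure them there.

```bash
cat >> h.py <<'E'
def wworld(s,d):
    K=d['intrinsics'];T=np.array(d['hand_eye']);R=Rot.from_euler('xyz',s['tcp_rot'],degrees=True).as_matrix()
    v,u=np.mgrid[:400,:640];z=d['range_z']
    P=np.stack([(u-K[0,2])/K[0,0]*z,(v-K[1,2])/K[1,1]*z,z],-1)
    return (P@T[:3,:3].T+T[:3,3])@R.T+s['ee_pos']
def ang(p,C): return np.degrees(np.arctan2(p[1]-C[1],p[0]-C[0]))
def meas(s,d,C=np.array([.599,.070])):
    hsv=cv2.cvtColor(d['frame'],cv2.COLOR_RGB2HSV);W=wworld(s,d)
    r=(((cv2.inRange(hsv,(0,170,60),(4,255,255))|cv2.inRange(hsv,(174,170,60),(180,255,255)))>0)
       &(np.hypot(W[...,0]-C[0],W[...,1]-C[1])>.12)&(np.hypot(W[...,0]-C[0],W[...,1]-C[1])<.155)&(W[...,2]>.06))
    v,u=np.nonzero(r);q=np.array([wray(s,d,*c,.064)[:2] for c in cv2.boxPoints(cv2.minAreaRect(np.float32(np.c_[u,v])))]);rc=q.mean(0)
    print('red',r.sum(),rc.round(4),'r',np.linalg.norm(rc-C).round(4),'ang',ang(rc,C).round(2),'sides',np.linalg.norm(q-np.roll(q,1,0),axis=1).round(4))
    o=(cv2.inRange(hsv,(6,170,90),(19,255,255))>0)&(W[...,2]>.045)&(W[...,2]<.072)&(np.hypot(W[...,0]-C[0],W[...,1]-C[1])>.045)&(np.hypot(W[...,0]-C[0],W[...,1]-C[1])<.125)
    v,u=np.nonzero(o);Q=np.array([wray(s,d,a,b,.060)[:2] for a,b in zip(u,v)])
    vx,vy,x0,y0=cv2.fitLine(np.float32(Q),cv2.DIST_L2,0,1e-4,1e-4).ravel();sg=np.sign(vx)
    rr=np.linalg.norm(Q-C,axis=1);tip=Q[rr>rr.max()-.004].mean(0)
    print('ptr',o.sum(),'axis ang',np.degrees(np.arctan2(vy*sg,vx*sg)).round(2),'miss C',float((C[0]-x0)*vy-(C[1]-y0)*vx),'tip',tip.round(4),'ang',ang(tip,C).round(2),'r',rr.max().round(4))
    e=rc-np.array([x0,y0]);print('red lateral off pointer line mm',1000*(e[1]*vx-e[0]*vy)*sg)
E
python3 - <<'E'
from h import *
import pickle
s,d,a,b=pickle.load(open('w3.pkl','rb'));meas(s,d)
E
```

```text
red 1388 [0.7372 0.0722] r 0.1382 ang 0.92 sides [0.033  0.0179 0.0319 0.0184]
ptr 2405 axis ang -16.78 miss C 0.004269165423113057 tip [0.7106 0.0413] ang -14.43 r 0.1175
red lateral off pointer line mm 37.74349608964825
```

```bash
python3 - <<'E'
from h import *
import pickle
s,d,a,b=pickle.load(open('w3.pkl','rb'))
W=wworld(s,d);f=d['frame'];c=f[90:150,440:550].copy()
hsv=cv2.cvtColor(f,cv2.COLOR_RGB2HSV)
m=(cv2.inRange(hsv,(0,170,60),(4,255,255))|cv2.inRange(hsv,(174,170,60),(180,255,255)));m[:, :440]=0;m[:,560:]=0;m[170:]=0
print(np.histogram(hsv[...,2][m>0],10));
t=(m>0)&(hsv[...,2]>190);v,u=np.nonzero(t);print(t.sum(),u.min(),u.max(),v.min(),v.max(),np.percentile(W[t][:,2],[5,50,95]),W[t].mean(0))
q=(m>0)&~t;print(np.percentile(W[q][:,2],[5,50,95]))
cv2.imwrite('pics/z3.png',cv2.resize(f[70:330,420:640,::-1],None,fx=2.3,fy=2.3))
E
```

```text
(array([1131,  155,   69,   52,   45,   29,   32,   25,   38, 1118]), array([ 72. ,  89.5, 107. , 124.5, 142. , 159.5, 177. , 194.5, 212. ,
       229.5, 247. ]))
1187 477 538 103 144 [0.06323622 0.06453779 0.06564722] [0.73730399 0.06635843 0.06488343]
[0.01953017 0.04482481 0.06292872]
```

View pics/z3.png

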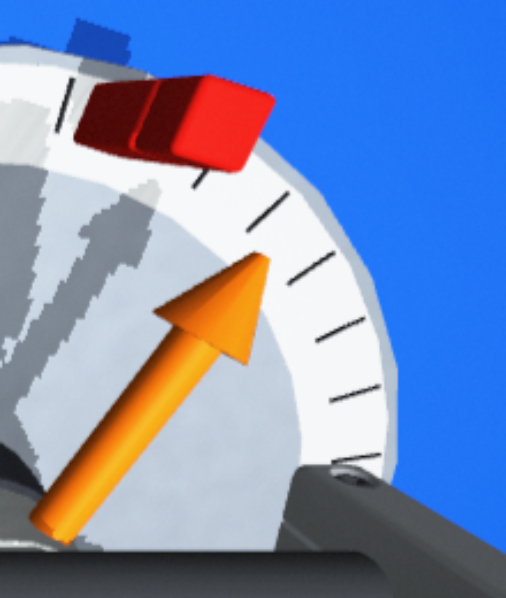

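The zoom shows the red top face (cube top around (225,122)) with the pointer tip at (265,257), about 13° short. Next I go 10° and measure again with the masks corrected.

```bash
python3 -m pendant '[[[0,-0.009,0.004,0,0,0,0],[0,-0.018,0.008,0,0,0,0],[0,-0.028,0.012,0,0,0,0],[0,-0.037,0.015,0,0,0,0],[0,-0.037,0.015,0,0,0,0]]]'
sed -i "s/&(W\[...,2\]>.06))/\&(W[...,2]>.06)\&(hsv[...,2]>190))/; s/(6,170,90)/(4,150,35)/; s/a,b,.060/a,b,.058/" h.py
python3 - <<'E'
from h import *
import pickle
s,d,a,b=pickle.load(open('w3.pkl','rb'));meas(s,d)
s=status.state();print(s['ee_pos'],s['force']);d=cap('wrist');meas(s,d);pickle.dump((s,d),open('w4.pkl','wb'))
E
```

```text
t: 7.28
ee_pos: [0.6229, 0.1485, 0.0339]
tcp_rot: [-180.0, 0.0, 14.7]
force: [-0.5, 0.3, 0.6]
opening: 0.005
gripper_force: 0.0
red 1177 [0.7373 0.0655] r 0.1384 ang -1.88 sides [0.0176 0.0181 0.017  0.0183]
ptr 2519 axis ang -17.13 miss C 0.003495984438565594 tip [0.7108 0.0396] ang -15.2 r 0.1181
red lateral off pointer line mm 32.901309371720544
[0.62294213 0.14853076 0.03390497] [-0.49001817  0.26222373  0.58629776]
red 1252 [0.7372 0.0654] r 0.1383 ang -1.91 sides [0.0175 0.0179 0.0169 0.0182]
ptr 2944 axis ang -5.44 miss C 0.0009889379168242195 tip [0.7142 0.0604] ang -4.78 r 0.1179
red lateral off pointer line mm 7.519321364516439
```

About 3° to go. A small push, then back off, lift, and check from above.

```bash
python3 -m pendant '[[[0,-0.004,0.001,0,0,0,0],[0,-0.008,0.002,0,0,0,0],[0,-0.011,0.003,0,0,0,0],[0,-0.011,0.003,0,0,0,0],[0,-0.011,0.003,0,0,0,0]]]'
python3 - <<'E'
from h import *
import pickle
s=status.state();print(s['ee_pos'],s['force']);d=cap('wrist');meas(s,d)
E
```

```text
t: 7.95
ee_pos: [0.6188, 0.1496, 0.0339]
tcp_rot: [-180.0, 0.0, 14.7]
force: [0.7, -0.6, 0.1]
opening: 0.005
gripper_force: 0.3
[0.61880811 0.14959337 0.0338875 ] [ 0.65927608 -0.62977414  0.0577487 ]
red 1278 [0.7373 0.0655] r 0.1383 ang -1.86 sides [0.0173 0.018  0.0167 0.0183]
ptr 3004 axis ang -2.68 miss C 0.0007623282244451231 tip [0.7145 0.0655] ang -2.25 r 0.1178
red lateral off pointer line mm 1.223142769289896
```

```bash
python3 -m pendant '[[[0,0.025,0,0,0,0,0],[0,0.04,0,0.01,0,0,0],[0,0.04,0,0.14,0,0,0],[0,0.04,0,0.28,0,0,0],[0,0.04,0,0.42,0,0,0]]]'
python3 -m pendant '[[[0,-0.03,-0.1,0.12,0,0,0],[0,-0.08,-0.2,0.2,0,0,0],[0,-0.13,-0.25,0.2,0,0,0],[0,-0.13,-0.25,0.2,0,0,0],[0,-0.13,-0.25,0.2,0,0,0]]]'
python3 - <<'E'
from h import *
import pickle
s=status.state();print(s['ee_pos']);d=cap('wrist');meas(s,d);save(d,'wrist5.png');pickle.dump((s,d),open('w5.pkl','wb'))
E
```

```text
t: 8.62
ee_pos: [0.635, 0.1495, 0.204]
tcp_rot: [-180.0, -0.0, 14.6]
force: [0.4, 0.0, -0.5]
opening: 0.003
gripper_force: 0.0
t: 9.25
ee_pos: [0.5833, 0.0499, 0.2819]
tcp_rot: [-180.0, 0.0, 14.7]
force: [-0.1, 0.9, -0.0]
opening: 0.006
gripper_force: 0.0
[0.583281   0.04993081 0.28190619]
red 161 [0.7381 0.0652] r 0.1392 ang -1.99 sides [0.0152 0.0153 0.015  0.0153]
ptr 522 axis ang -1.61 miss C -0.0005816389516453699 tip [0.7143 0.0662] ang -1.9 r 0.1175
red lateral off pointer line mm -0.34087261401162894
```

View pics/wrist5.png

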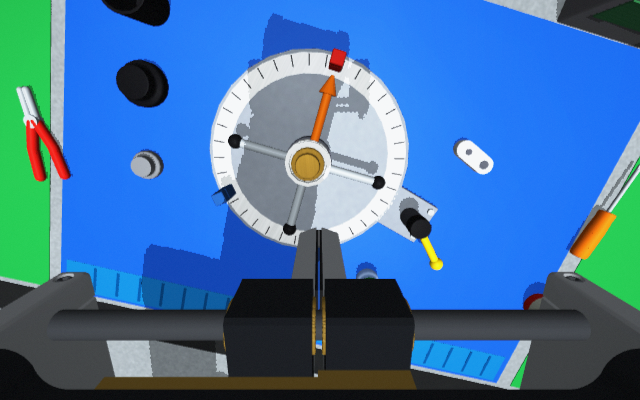

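From above, the pointer is at -1.6 to -1.9° and red at about -2.0°: aligned, housing seated, nothing disturbed. Now the lever, pushed from the wheel side.

```bash
python3 - <<'E'
from h import *
p=status.state()['ee_pos'];C=np.array([.5505,-.1125]);a=np.radians(14.66);tx=np.array([np.cos(a),np.sin(a)]);ty=np.array([-tx[1],tx[0]])
st=np.array([.488,-.126]);print('start',((st-p[:2])/.4).round(3),(.034-p[2])/.4)
for th in list(range(-140,-50,5))+[-57]:
    t=np.radians(th);er=np.array([np.cos(t),np.sin(t)]);et=np.array([-er[1],er[0]])
    f=C+.05*er-(.006+.0125*abs(et@ty)+.008*abs(et@tx))*et;print(th,f.round(4),((f-st)/.4).round(3))
E
```

```text
start [-0.238 -0.44 ] -0.6190090249032267
-140 [ 0.4989 -0.1288] [ 0.027 -0.007]
-135 [ 0.5004 -0.1331] [ 0.031 -0.018]
-130 [ 0.5024 -0.1374] [ 0.036 -0.029]
-125 [ 0.5049 -0.1416] [ 0.042 -0.039]
-120 [ 0.5078 -0.1456] [ 0.049 -0.049]
-115 [ 0.5111 -0.1493] [ 0.058 -0.058]
-110 [ 0.5149 -0.1528] [ 0.067 -0.067]
-105 [ 0.5191 -0.1558] [ 0.078 -0.075]
-100 [ 0.5236 -0.1585] [ 0.089 -0.081]
-95 [ 0.5285 -0.1608] [ 0.101 -0.087]
-90 [ 0.5336 -0.1625] [ 0.114 -0.091]
-85 [ 0.5389 -0.1637] [ 0.127 -0.094]
-80 [ 0.5444 -0.1643] [ 0.141 -0.096]
-75 [ 0.5498 -0.1644] [ 0.155 -0.096]
-70 [ 0.5534 -0.1647] [ 0.163 -0.097]
-65 [ 0.557  -0.1646] [ 0.173 -0.097]
-60 [ 0.5608 -0.1643] [ 0.182 -0.096]
-55 [ 0.5646 -0.1637] [ 0.191 -0.094]
-57 [ 0.563 -0.164] [ 0.188 -0.095]
```

```bash
python3 -m pendant '[[[0,-0.07,-0.12,0,0,0,0],[0,-0.14,-0.25,0,0,0,0],[0,-0.2,-0.38,0,0,0,0],[0,-0.24,-0.44,0,0,0,0],[0,-0.24,-0.44,0,0,0,0]]]'
```

```text
t: 9.93
ee_pos: [0.4868, -0.1273, 0.2818]
tcp_rot: [-180.0, 0.0, 14.6]
force: [-1.0, 0.9, 0.4]
opening: 0.004
gripper_force: 0.0
```

```bash
python3 -m pendant '[[[0,0,0.005,-0.14,0,0,0],[0,0,0.005,-0.29,0,0,0],[0,0,0.005,-0.43,0,0,0],[0,0,0.005,-0.55,0,0,0],[0,0,0.005,-0.62,0,0,0]]]'
python3 -m pendant '[[[0,0.03,-0.02,0,0,0,0],[0,0.042,-0.042,0,0,0,0],[0,0.049,-0.052,0,0,0,0],[0,0.058,-0.061,0,0,0,0],[0,0.067,-0.07,0,0,0,0]]]'
python3 - <<'E'
from h import *
s=status.state();print(s['ee_pos'],s['force'],(np.array([.5646,-.1637])-s['ee_pos'][:2])/.4)
E
```

```text
t: 10.55
ee_pos: [0.4868, -0.1228, 0.0311]
tcp_rot: [-179.9, 0.1, 14.7]
force: [1.3, -0.1, -0.0]
opening: 0.003
gripper_force: 0.0
t: 11.18
ee_pos: [0.5139, -0.1526, 0.0341]
tcp_rot: [180.0, -0.0, 14.7]
force: [-0.8, 1.9, 0.1]
opening: 0.006
gripper_force: 0.7
[ 0.51393692 -0.1525683   0.0341333 ] [-0.78406665  1.90317992  0.13450768] [ 0.12665769 -0.02782924]
```

```bash
python3 -m pendant '[[[0,0.024,-0.015,0,0,0,0],[0,0.049,-0.025,0,0,0,0],[0,0.065,-0.028,0,0,0,0],[0,0.085,-0.03,0,0,0,0],[0,0.099,-0.03,0,0,0,0]]]'
python3 -m pendant '[[[0,0.005,0,0,0,0,0],[0,0.01,0,0,0,0,0],[0,0.014,0,0,0,0,0],[0,0.018,0.001,0,0,0,0],[0,0.022,0.001,0,0,0,0]]]'
python3 - <<'E'
from h import *
s=status.state();print(s['ee_pos'],s['force'])
E
```

```text
t: 11.8
ee_pos: [0.5523, -0.1643, 0.0334]
tcp_rot: [-179.9, 0.2, 14.7]
force: [-28.4, 0.0, 12.9]
opening: 0.005
gripper_force: 13.4
t: 12.42
ee_pos: [0.5535, -0.1639, 0.0328]
tcp_rot: [-179.5, 1.2, 14.7]
force: [-77.1, -0.8, 41.0]
opening: 0.007
gripper_force: 35.3
[ 0.5534688  -0.16386497  0.03276905] [-77.11684097  -0.79284637  41.04716935]
```

The arm has hit something hard, at 77 N. It's probably the stop, but earlier than I predicted. Backing off at once and looking.

```bash
python3 -m pendant '[[[0,-0.02,0,0,0,0,0],[0,-0.05,0,0,0,0,0],[0,-0.07,0,0.01,0,0,0],[0,-0.07,0,0.14,0,0,0],[0,-0.07,0,0.28,0,0,0]]]'
python3 -m pendant '[[[0,-0.03,0.12,0.12,0,0,0],[0,-0.03,0.2,0.24,0,0,0],[0,-0.03,0.25,0.35,0,0,0],[0,-0.03,0.25,0.35,0,0,0],[0,-0.03,0.25,0.35,0,0,0]]]'
python3 - <<'E'
from h import *
import pickle
s=status.state();print(s['ee_pos'],s['force']);d=cap('wrist');meas(s,d);save(d,'wrist6.png');pickle.dump((s,d),open('w6.pkl','wb'))
E
```

```text
t: 13.05
ee_pos: [0.5338, -0.1638, 0.1474]
tcp_rot: [-180.0, 0.0, 14.7]
force: [1.5, -0.6, 0.5]
opening: 0.004
gripper_force: 0.0
t: 13.68
ee_pos: [0.5219, -0.0641, 0.2853]
tcp_rot: [-180.0, 0.0, 14.7]
force: [0.0, 0.7, 0.2]
opening: 0.004
gripper_force: 0.0
[ 0.52185042 -0.06408289  0.28526861] [0.03564687 0.7047246  0.19671805]
red 0 [0.6338 0.3634] r 0.2955 ang 83.24 sides [0. 0. 0. 0.]
ptr 485 axis ang -0.63 miss C -0.0020490790761773696 tip [0.7121 0.0665] ang -1.77 r 0.1154
red lateral off pointer line mm 295.8516593654991
```

View pics/wrist6.png

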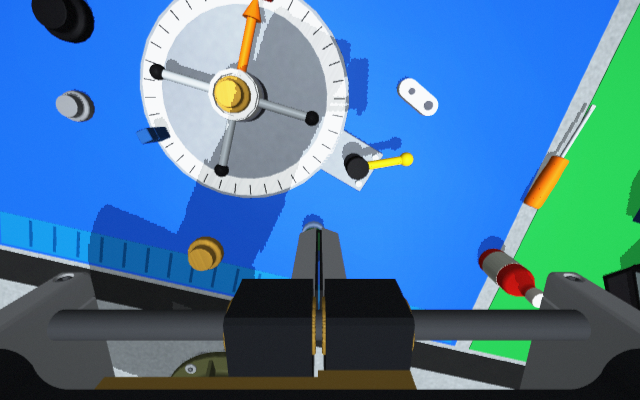

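The lever now runs from the cap at (356,167) to the ball at (407,159). I'll measure its angle in both views.

```bash
python3 - <<'E'
from h import *
import pickle
for f in ['w1.pkl','w5.pkl','w6.pkl']:
    s,d=pickle.load(open(f,'rb'));hsv=cv2.cvtColor(d['frame'],cv2.COLOR_RGB2HSV)
    m=cv2.inRange(hsv,(22,130,80),(35,255,255));m[:130]=0;m[280:]=0;m[:,:335]=0;m[:,:][:,460:]=0
    v,u=np.nonzero(m);Q=np.array([wray(s,d,a,b,.058)[:2] for a,b in zip(u,v)]);P=np.array([.5505,-.1125]);r=np.linalg.norm(Q-P,axis=1)
    b=Q[r>.062].mean(0);vx,vy,x0,y0=cv2.fitLine(np.float32(Q),2,0,1e-4,1e-4).ravel()
    sg=-1 if vy>0 else 1
    print(f,len(Q),'ball',b,np.linalg.norm(b-P),'ang',ang(b,P),'line',np.degrees(np.arctan2(vy*sg,vx*sg)),'miss',(P[0]-x0)*vy-(P[1]-y0)*vx)
a=cap('scene');pickle.dump(a,open('s6.pkl','wb'));hsv=cv2.cvtColor(a['frame'],cv2.COLOR_RGB2HSV);W=world(a)
k=(cv2.inRange(hsv,(20,120,100),(35,255,255))>0)&(abs(W[...,0]-.55)<.09)&(abs(W[...,1]+.14)<.09)&(W[...,2]>.04);Q=W[k][:,:2];print(len(Q),Q.min(0),Q.max(0))
r=np.linalg.norm(Q-P,axis=1);print(ang(Q[r>.06].mean(0),P))
E
```

```text
w1.pkl 345 ball [ 0.49644217 -0.16108974] 0.07268570237158162 ang -138.04929473164552 line -136.7056 miss 0.001730803530008384
w5.pkl 293 ball [ 0.49618773 -0.16176478] 0.07332695110607725 ang -137.7899148405502 line -136.08334 miss 0.0021098863751327114
w6.pkl 385 ball [ 0.57609128 -0.17813305] 0.07044580311964001 ang -68.69847167966046 line -66.08378 miss -0.003241393066329701
125 [ 0.51068075 -0.18507571] [ 0.58667751 -0.05621268]
-66.26098413313012
```

The lever turned about 70° and now sits at about -66 to -69°. Symmetry about the tongue (-105° + 40°) puts the far stop at about -65°, which fits. To be sure it didn't rebound, I'll push again gently.

```bash
python3 -m pendant '[[[0,0.01,-0.13,0,0,0,0],[0,0.03,-0.25,-0.05,0,0,0],[0,0.03,-0.25,-0.19,0,0,0],[0,0.03,-0.25,-0.33,0,0,0],[0,0.03,-0.25,-0.45,0,0,0]]]'
python3 -m pendant '[[[0,0,0,-0.12,0,0,0],[0,0,0,-0.178,0,0,0],[0,0.03,0,-0.178,0,0,0],[0,0.038,0,-0.178,0,0,0],[0,0.038,0,-0.178,0,0,0]]]'
python3 -m pendant '[[[0,0.002,0,0,0,0,0],[0,0.004,0,0,0,0,0],[0,0.005,0,0,0,0,0],[0,0.006,0,0,0,0,0],[0,0.006,0,0,0,0,0]]]'
```

```text
t: 14.4
ee_pos: [0.5329, -0.1644, 0.1027]
tcp_rot: [-179.9, 0.1, 14.6]
force: [0.7, -0.2, -0.0]
opening: 0.009
gripper_force: 0.0
t: 15.02
ee_pos: [0.55, -0.1643, 0.0357]
tcp_rot: [179.9, -0.1, 14.7]
force: [0.0, -1.2, -0.2]
opening: 0.006
gripper_force: 0.0
t: 15.65
ee_pos: [0.5513, -0.1642, 0.0347]
tcp_rot: [-180.0, 0.1, 14.7]
force: [-5.2, -1.2, 3.0]
opening: 0.006
gripper_force: 2.7
```

```bash
python3 -m pendant '[[[0,0.001,0,0,0,0,0],[0,0.002,0,0,0,0,0],[0,0.003,0,0,0,0,0],[0,0.003,0,0,0,0,0],[0,0.003,0,0,0,0,0]]]'
python3 -m pendant '[[[0,-0.004,0,0,0,0,0],[0,-0.03,0,0,0,0,0],[0,-0.06,0,0.01,0,0,0],[0,-0.06,0,0.14,0,0,0],[0,-0.06,0,0.28,0,0,0]]]'
python3 -m pendant '[[[0,0.03,0.12,0.12,0,0,0],[0,0.06,0.25,0.24,0,0,0],[0,0.12,0.4,0.34,0,0,0],[0,0.14,0.52,0.34,0,0,0],[0,0.14,0.52,0.34,0,0,0]]]'
python3 - <<'E'
from h import *
import pickle
s=status.state();print(s['ee_pos']);d=cap('wrist');meas(s,d);save(d,'wrist7.png')
E
```

```text
t: 16.27
ee_pos: [0.5516, -0.1641, 0.0346]
tcp_rot: [-179.9, 0.2, 14.7]
force: [-12.4, -1.2, 7.6]
opening: 0.002
gripper_force: 5.8
t: 16.9
ee_pos: [0.5278, -0.1639, 0.148]
tcp_rot: [-180.0, 0.0, 14.6]
force: [-0.3, -0.5, 0.6]
opening: 0.008
gripper_force: 0.0
t: 17.52
ee_pos: [0.5848, 0.0468, 0.2837]
tcp_rot: [180.0, -0.1, 14.9]
force: [0.1, -0.2, -0.8]
opening: 0.002
gripper_force: 0.0
[0.58479551 0.04683689 0.28374331]
red 161 [0.7381 0.0653] r 0.1392 ang -1.92 sides [0.0155 0.0154 0.0154 0.0155]
ptr 515 axis ang -1.49 miss C -0.0006862567338977886 tip [0.7146 0.0663] ang -1.85 r 0.1178
red lateral off pointer line mm -0.3607555839056139
```

View pics/wrist7.png

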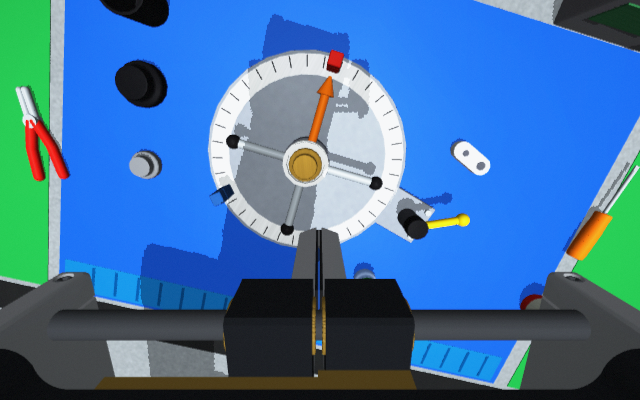

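The last view shows the pointer tip (327,80) squarely in front of the red post (335,61), with no change since alignment. The lever (ball at (463,221)) rests at its stop, which held at the same place on the second push. The housing is seated, the other things are where they were, and the robot is clear.

```bash
python3 -c "
from bench import manip; print(manip.close_job())"
```

```text
the job is handed in; nothing more can be done
None
```

The job is handed in: the pointer is within about 0.5° of the red marker, and the lock lever was then pushed to its far stop, though my first push there reached about 87 N at the wrist (limit 120 N); the housing is still seated and the other things look undisturbed.

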